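# Roll down the tread sheet on the grooming table

## Robot

A 7-joint arm with a two-finger parallel gripper is mounted at the origin on the work surface. World frame = base frame: x ahead of the robot, y to its left, z up, the work surface at z = 0. Lengths are in m, angles in rad, forces in N, time in s.
With the tool pointing down it reaches from about 0.4 to 0.85 m from the base axis. Payload 4.5 kg.
Tool frame: the origin (TCP) lies between the finger pads, 19 mm behind the fingertips; this is the grasp point; z points along the fingers, y is the line along which they close (so a half turn about z gives the same grasp; the last joint's range is limited). The gripper opens to 88 mm and grips with 3 to 60 N. Pads are 18 mm wide; open, the fingers measure 123 mm over their backs; the gripper's body (75 mm by 187 mm) begins 45 mm behind the grasp point.
Start: joints at [1.281, 0.689, -0.195, 1.565, 0.157, 0.902, -0.215], TCP at [0.199, -0.593, 0.257] pointing down, gripper open.
Joint ranges: [-3.01, 3.01], [-0.46, 2.08], [-1.47, 1.51], [0.13, 2.56], [-1, 4.14], [0.04, 2.09], [-2.66, 2.66]. Speed limits (rad/s): [2.57, 2.57, 3.14, 3.14, 3.14, 3.14, 3.14].

## Interface

Orientations are given as a unit quaternion [x, y, z, w].
In Python, from plant import * gives the robot as it stands. The module is installed in compiled form; this text tells all that it offers.
- The arm moves only by the shell command python3 -m jog 'ROWS' [OPENING] [FORCE]. ROWS is JSON, a list that holds one entry, the list of rows, each a list of 6 numbers: the shift along the tool's x, y, z in m, then the turn, a rotation vector about the tool's x, y, z in rad. In form: [[[dx, dy, dz, ax, ay, az], ...]]. A call has 1 to 12 rows; each row shifts and turns the commanded pose from where the row before left it, along the tool's axes as they then stand; what a row does not reach is not made up. A row lasts 1/8 s, in which the tool goes at most 62.5 mm and 10.7 degrees, less where a joint would pass 70% of its speed; a pose out of reach is approached as far as the arm can. A call with a gripper value outside its range is refused whole. OPENING is the finger opening in m, from 0 to 0.0881, set as the call begins (- or left out, the last holds). The fingers move at their own pace and stop on an object; FORCE is the grip in N (left out, the last holds). Time passes only in rows, so rows that do not move let the fingers close. It gives the time, the measured TCP pose, the force, the opening and the grip force at its end, in the units of the state.
- get_state(): the state, without advancing time (a new reading comes with each control period).
- snapshot(name): name is "scene" or "top"; returns a dict with "frame" (384x512x3 uint8, red, green, blue), "mtx" (3x3 intrinsics, pixels), "D" ([k1, k2, p1, p2, k3] as OpenCV has them; the pictures are not rectified), "xyz" and "orientation" of the camera in the world. Camera axes: x right, y down, z forward; pixel columns grow to the right and rows downward; lengths in m; the calibration is good to about 2 mm. A picture is of the moment at which its call begins. There is no depth.
- finish_job(): hands the job in; it is judged then, once.
The state is a dict: "clock": time; "q": joint angles; "qd": joint speeds; "joint_torque": joint torques, N m; "tool_pos": TCP position; "eef_rot": TCP orientation; "contact_force": force on the tool from outside, world axes, zero at the start; "moment": the same for the moment, N m; "opening": opening from 0.0 (shut) to 1.0 (fully open); "finger_force": force on a finger pad.
Only numpy, scipy, OpenCV 4.12 (cv2) and the standard library are available. Lean on these libraries where they do the work, as an engineer would, in place of code of your own. Each camera call takes 0.05 s, during which the arm holds its last target. There are 200 camera calls.

## Task

Take the hand roller out of its rest and roll it along the slatted tread sheet, from one end to the other, pressing steadily but never hard (stay well under 25 N), until every slat is fully seated. Touch the sheet with the roller only, then stand the roller back in its rest, plate flat on the rim, and let go. Leave everything else on the table where it is.

Things in the scene. Friction and masses are not known exactly. Their poses are not given: they have to be found in the camera images.
- roller: Hand roller with an upright wooden handle, about 0.37 kg, standing in its rest at the start, x and y axes along the rest's. Origin: lowest point of its wheel when upright; z up along the handle, x along the axle, y the rolling direction. A flat steel plate, 84 mm along x, 80 along y, spans z = 56 to 62 mm; the handle, 28 mm along x, 20 along y, z = 62 to 142 mm.
- wheel: The roller's rubber wheel, 50 mm in diameter, 44 mm wide, turning freely between two steel cheeks (57 mm over the cheeks along x); origin at its centre, 25 mm above the roller's origin. Its joint is not powered.
- roller_grip (a point): Point on the handle's axis 92 mm above the roller's origin (30 mm above the plate's top), a good TCP height. Gripped firmly with the fingers closing along the roller's y, across the 20 mm thickness, the handle resists the rolling drag best.
- rest: The roller's rest: open-topped white plastic box fixed on the table, 76 mm along x, 72 along y, 66 high, walls 5 mm. Origin: centre of its underside. The wheel and cheeks hang in the opening (4.5 mm free on each x side, 6 mm on each y side) and the roller's plate lies on the rim: the roller's origin is then 10 mm above the table. The roller may go back either way round.
- rest_top (a point): Centre of the rest's opening (66 x 62 mm) at rim height, 66 mm above the table.
- frame: Low aluminium frame fixed on the table round the tread sheet, outside 94 mm along x, 200 along y, rim 9 mm high. Origin: centre of its underside; y along the sheet's length (the rolling direction), x across. Inside lies the stiff grey laminate tread sheet, cut across into seven slats, each 76 mm along x, 24 along y, spaced 25 mm along y, slat0 to slat6.
- sheet_start (a point): Above the middle of slat0 (frame y = -75 mm), 9 mm above the table. The bed below the sheet is uneven and its height is not measured: a fully seated slat's top lies 11 to 26 mm above the table, neighbours differing by up to 2.4 mm; before seating it is 3 mm higher. So the rolling height must be found and followed by force.
- sheet_end (a point): Above the middle of slat6 (frame y = +75 mm), 9 mm above the table; slat6 as uneven in height as the others.
- slat0 (a joint): Sinking of slat 0 of the tread sheet, centred at y = -75 mm of the frame: 0 = standing proud, 0.003 m = fully seated on a firm stop (it may read a little more). It sinks only straight down, under about 7 N, and stays where it is left; 10 to 15 N of steady rolling load seats it.
- slat1 (a joint): Sinking of slat 1 of the tread sheet, centred at y = -50 mm of the frame: 0 = standing proud, 0.003 m = fully seated on a firm stop (it may read a little more). It sinks only straight down, under about 7 N, and stays where it is left; 10 to 15 N of steady rolling load seats it.
- slat2 (a joint): Sinking of slat 2 of the tread sheet, centred at y = -25 mm of the frame: 0 = standing proud, 0.003 m = fully seated on a firm stop (it may read a little more). It sinks only straight down, under about 7 N, and stays where it is left; 10 to 15 N of steady rolling load seats it.
- slat3 (a joint): Sinking of slat 3 of the tread sheet, centred at y = +0 mm of the frame: 0 = standing proud, 0.003 m = fully seated on a firm stop (it may read a little more). It sinks only straight down, under about 7 N, and stays where it is left; 10 to 15 N of steady rolling load seats it.
- slat4 (a joint): Sinking of slat 4 of the tread sheet, centred at y = +25 mm of the frame: 0 = standing proud, 0.003 m = fully seated on a firm stop (it may read a little more). It sinks only straight down, under about 7 N, and stays where it is left; 10 to 15 N of steady rolling load seats it.
- slat5 (a joint): Sinking of slat 5 of the tread sheet, centred at y = +50 mm of the frame: 0 = standing proud, 0.003 m = fully seated on a firm stop (it may read a little more). It sinks only straight down, under about 7 N, and stays where it is left; 10 to 15 N of steady rolling load seats it.
- slat6 (a joint): Sinking of slat 6 of the tread sheet, centred at y = +75 mm of the frame: 0 = standing proud, 0.003 m = fully seated on a firm stop (it may read a little more). It sinks only straight down, under about 7 N, and stays where it is left; 10 to 15 N of steady rolling load seats it.
- clip_stand: Round-footed spring clip stand (foot 90 mm across) holding a slicker brush upright, 230 mm tall; to be left alone. Origin at the centre of its underside.
- comb: Steel comb with a round wooden handle lying flat, 210 mm long, 18 mm high; to be left alone. Origin at the underside of the handle-to-head line, middle of its length, x along it.
- jar: Closed plastic jar, 72 mm across, 75 mm high; to be left alone. Origin at the centre of its underside.
- dish: Empty aluminium dish, 120 mm across, 30 mm high; to be left alone. Origin at the centre of its underside.
- pink_brush: Rubber-tipped brush lying on its back, 190 mm long, 50 mm wide, 35 mm high; to be left alone. Origin at the underside of the handle-to-head line, middle of its length, x along it.
- clipper: Electric hair clipper lying flat, 172 mm long, 46 mm wide, 38 mm high; to be left alone. Origin at the underside of the handle-to-head line, middle of its length, x along it.
- bottle: Closed bottle, 60 mm across, 170 mm high; to be left alone. Origin at the centre of its underside.
Mind the look-alikes: they are no part of the job. What is shaped like the rest but purple or turquoise is not meant. Leave any blue or purple look-alike of the roller alone.

How it is judged:
On the way, in this order (a step that is already met when the one before it is completed fails the run):
1. the roller is lifted out of its rest (height (world z) of wheel above 0.085 m), for 0.1 s.
2. all seven slats are seated, the roller's wheel having rolled (turned by more than 2 rad) (value of joint each of slat0, slat1, slat2, slat3, slat4, slat5, slat6 above 0.0025 m and (value of joint wheel above 2 rad or value of joint wheel below -2 rad)), for 0.1 s.
At the end, for the whole second after the job is handed in: All seven slats are sunk by more than 2.5 of their 3 mm; the roller stands at rest in its rest, within 9 mm of its centre, upright within 0.06 rad, its plate on the rim (origin 6 to 14 mm above the table), released (value of joint each of slat0, slat1, slat2, slat3, slat4, slat5, slat6 above 0.0025 m and horizontal distance between roller and rest below 0.009 m and angle between roller's own z axis and vertical below 0.06 rad and height (world z) of roller between 0.006 and 0.014 m and linear speed of roller below 0.01 m/s); the robot touches nothing.
It fails at once if the roller's wheel is pressed on anything with more than 25 N (contact force between wheel and anything else above 25 N).
It fails at once if the gripper touches the sheet (contact force between the fingers and slat0 above 0.5 N or contact force between the fingers and slat1 above 0.5 N or contact force between the fingers and slat2 above 0.5 N or contact force between the fingers and slat3 above 0.5 N or contact force between the fingers and slat4 above 0.5 N or contact force between the fingers and slat5 above 0.5 N or contact force between the fingers and slat6 above 0.5 N).
It fails at once if a bystander is moved by more than 20 mm (distance of any of clip_stand, comb, jar, dish, pink_brush, clipper, bottle from where it was at the start of the episode above 0.02 m).
It also fails if it takes over 72 s, if anything falls off the work surface, if the arm or the gripper's body presses on something with over 40 N, if the wrist force passes 120 N, or if a joint passes its speed limit or range.

## Working session

There is one attempt and no reset: what is moved stays moved. The work goes in short steps, Python scripts to look and compute and a shell command to move; the robot and the scene stay as the last step left them, time stands still between calls to the robot, and variables do not carry over. Pictures are saved under pics/ and viewed, at most 10 in all, crops included, and the job is handed in when it is done.

```bash
mkdir -p pics
cat > h.py <<'E'
from plant import *
import numpy as np, cv2, json
from scipy.spatial.transform import Rotation as R
def ray(s,uv):
    p=cv2.undistortPoints(np.array([[uv]],float),np.array(s["mtx"]),np.array(s["D"]))[0,0]
    return R.from_quat(s["orientation"]).apply([p[0],p[1],1.])
def at(s,uv,z):
    d=ray(s,uv);c=np.array(s["xyz"]);return c+d*(z-c[2])/d[2]
def proj(s,P):
    r=R.from_quat(s["orientation"]).inv();P=np.atleast_2d(P)
    q=r.apply(P-np.array(s["xyz"]))
    return cv2.projectPoints(q,np.zeros(3),np.zeros(3),np.array(s["mtx"]),np.array(s["D"]))[0][:,0]
E
python3 - <<'E'
from h import *
import pickle
for n in("scene","top"):
    s=snapshot(n);pickle.dump(s,open(n+".pkl","wb"))
    cv2.imwrite(f"pics/{n}0.png",cv2.resize(s["frame"][:,:,::-1],(768,576),interpolation=cv2.INTER_CUBIC));print(n,s["xyz"],s["orientation"])
st=get_state();print({k:np.round(v,4) for k,v in st.items()})
E
```

```text
scene [ 1.14068002 -0.29742061  0.91949508] [ 0.80645929  0.49017377 -0.16948707 -0.28394931]
top [0.38695558 0.01460567 1.32267512] [ 0.71199493 -0.69887008  0.05285323 -0.0430159 ]
{'clock': np.float64(0.1), 'q': array([ 1.2808,  0.6899, -0.1945,  1.5662,  0.1573,  0.9025, -0.2151]), 'qd': array([-0.0007, -0.0002,  0.001 , -0.0012, -0.0005, -0.0003, -0.0003]), 'joint_torque': array([-3.20000e-03, -5.28499e+01, -1.27120e+00, -1.53837e+01,
       -5.24000e-02,  2.00000e-03,  1.00000e-04]), 'tool_pos': array([ 0.1987, -0.592 ,  0.2567]), 'eef_rot': array([ 9.869e-01,  1.612e-01, -2.000e-04, -8.000e-04]), 'contact_force': array([-0.2727,  0.0434,  0.0437]), 'moment': array([ 0.0349,  0.0516, -0.0079]), 'finger_force': np.float64(0.0), 'opening': np.float64(1.0009)}
```

View pics/scene0.png

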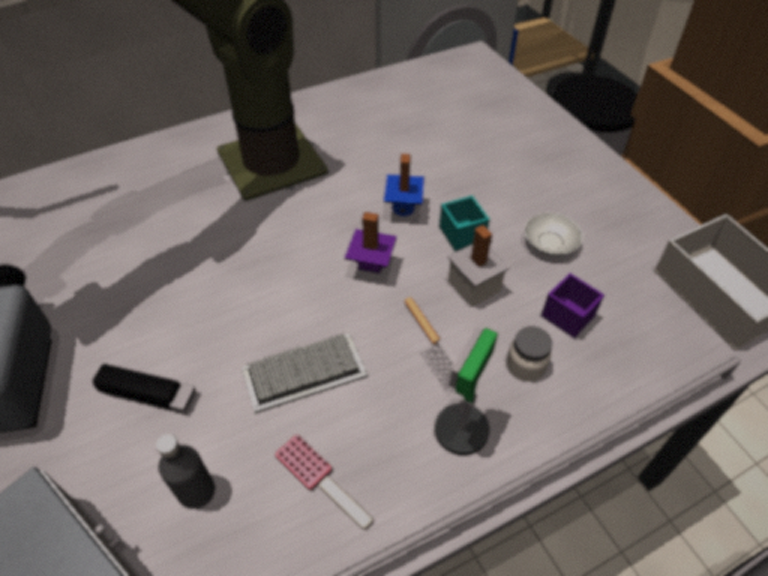

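View pics/top0.png

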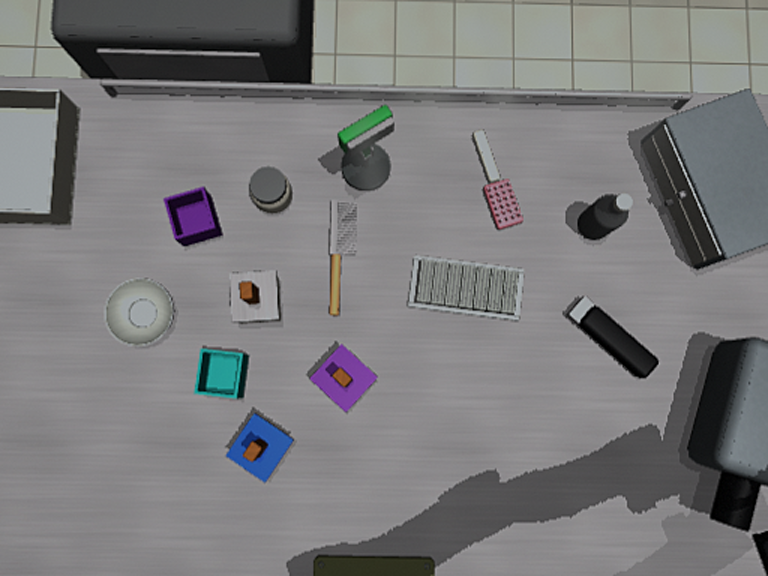

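The roller in its white rest is at top (255,297) and scene (478,265). The frame is at top (467,287). The blue and purple rollers and the purple and turquoise rests are look-alikes. I'll enlarge both targets next.

Run:
```python
from h import *
import pickle
s=pickle.load(open("top.pkl","rb"));f=s["frame"][:,:,::-1]
a=f[172:222,145:195];b=f[162:222,265:355]
a=cv2.resize(a,(400,400),interpolation=cv2.INTER_CUBIC)  # x8
b=cv2.resize(b,(720,480),interpolation=cv2.INTER_CUBIC)[:, :]
b=cv2.resize(f[162:222,265:355],None,fx=4.4444,fy=4.4444,interpolation=cv2.INTER_CUBIC)
c=np.zeros((400,800,3),np.uint8);c[:,:400]=a;c[:b.shape[0],400:400+b.shape[1]]=b[:,:400]
cv2.imwrite("pics/crop.png",c)
```

```text
(no output)
```

View pics/crop.png

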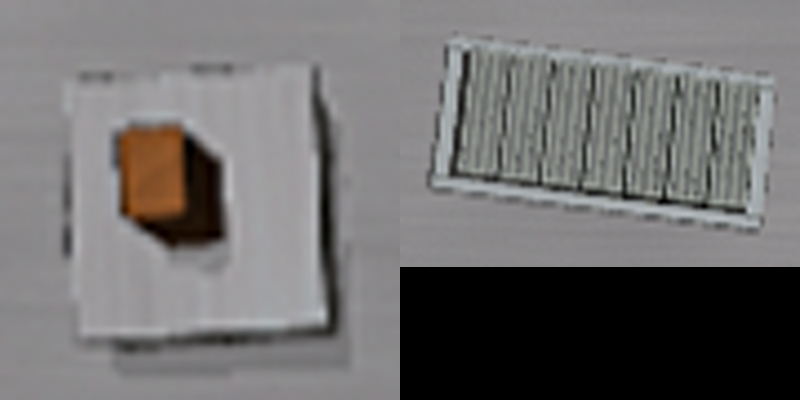

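The left crop is ×8. It shows the plate corners at about (68,80), (312,68), (330,325) and (80,335), and the handle top at (120,135) to (185,215). The right crop is ×4.44, with frame corners at (48,37), (376,75), (360,228) and (32,183), measured from x=400.

Run:
```python
from h import *
import pickle
s=pickle.load(open("top.pkl","rb"))
def m(pts,k,o,z):
    P=np.array([at(s,((x+.5)/k-.5+o[0],(y+.5)/k-.5+o[1]),z)[:2] for x,y in pts])
    e=np.roll(P,-1,0)-P
    print(z,P.round(4).tolist(),"c",P.mean(0).round(4),"len",np.linalg.norm(e,axis=1).round(4),"ang",np.degrees(np.arctan2(e[:,1],e[:,0])).round(1))
    return P.mean(0)
o=(145,172)
c1=m([(68,80),(312,68),(330,325),(80,335)],8,o,.072)
c2=m([(120,135),(182,126),(185,213),(125,215)],8,o,.152)
cf=m([(48,37),(376,75),(360,228),(32,183)],4.4444,(265,162),.009)
t=pickle.load(open("scene.pkl","rb"))
# check in scene: projected px x1.5
print(proj(t,[[*c1,.072],[*c2,.152],[*cf,.009]])*1.5)
st=get_state();print(R.from_quat(st["eef_rot"]).as_matrix().round(4))
```

```text
0.072 [[0.5768, 0.2551], [0.5823, 0.1775], [0.5, 0.1688], [0.4953, 0.2476]] c [0.5386 0.2123] len [0.0777 0.0827 0.0789 0.0818] ang [ -86.  -174.    93.4    5.2]
0.152 [[0.5484, 0.2235], [0.5515, 0.2052], [0.5254, 0.2032], [0.5244, 0.221]] c [0.5374 0.2132] len [0.0186 0.0262 0.0178 0.0241] ang [ -80.5 -175.7   93.     6. ]
0.009 [[0.6247, -0.0608], [0.6053, -0.2604], [0.5118, -0.25], [0.5353, -0.0522]] c [ 0.5693 -0.1558] len [0.2006 0.0941 0.1992 0.0899] ang [-95.5 173.6  83.2  -5.5]
[[477.14300881 260.42678762]
 [482.66126312 229.14971618]
 [303.0766643  368.84695935]]
[[ 9.480e-01  3.183e-01 -6.000e-04]
 [ 3.183e-01 -9.480e-01  1.500e-03]
 [-1.000e-04 -1.600e-03 -1.000e+00]]
```

```bash
python3 -m jog '[[[0.01,0,-0.01,0,0,0.12],[0,0,-0.02,0,0,0.121],[0.036,-0.0335,0,0,0,0],[0.038,-0.0335,0,0,0,0],[0.038,-0.0335,0,0,0,0],[0.038,-0.0335,0,0,0,0],[0.038,-0.0335,0,0,0,0],[0.038,-0.0335,0,0,0,0],[0.038,-0.0335,0,0,0,0],[0.038,-0.0335,0,0,0,0]]]' 0.06 40
python3 -m jog '[[[0.010,-0.05,0,0,0,0],[0.010,-0.05,0,0,0,0],[0.010,-0.05,0,0,0,0],[0.010,-0.05,0,0,0,0],[0.010,-0.05,0,0,0,0],[0.010,-0.05,0,0,0,0],[0.010,-0.05,0,0,0,0],[0.010,-0.05,0,0,0,0],[0.010,-0.05,0,0,0,0],[0.010,-0.04,0,0,0,0],[0,0,0,0,0,0]]]'
python3 - <<'E'
from h import *
st=get_state();print(R.from_quat(st["eef_rot"]).as_matrix().round(4))
print("dtool",R.from_quat(st["eef_rot"]).inv().apply(np.array([.538,.2127,.11])-st["tool_pos"]).round(4), st["contact_force"])
E
```

```text
clock: 1.35
tool_pos: [0.4879, -0.2959, 0.2871]
eef_rot: [0.999, 0.041, -0.0, -0.0]
contact_force: [1.3, 0.1, -0.7]
opening: 0.679
finger_force: 0.0
clock: 2.72
tool_pos: [0.5455, 0.204, 0.2868]
eef_rot: [0.999, 0.045, -0.0, -0.001]
contact_force: [0.0, -0.3, 0.3]
opening: 0.676
finger_force: 0.0
[[ 9.96e-01  8.95e-02 -7.00e-04]
 [ 8.95e-02 -9.96e-01  2.50e-03]
 [-5.00e-04 -2.60e-03 -1.00e+00]]
dtool [-0.0067 -0.0088  0.1769] [ 0.04772222 -0.28325749  0.26579501]
```

```bash
python3 -m jog '[[[-0.0067,-0.0088,0.03,0,0,0],[0,0,0.035,0,0,0],[0,0,0.03,0,0,0],[0,0,0.03,0,0,0],[0,0,0.02,0,0,0],[0,0,0.015,0,0,0],[0,0,0.01,0,0,0],[0,0,0.004,0,0,0],[0,0,0,0,0,0]]]'
python3 - <<'E'
from h import *
s=snapshot("scene");f=s["frame"][:,:,::-1]
cv2.imwrite("pics/g.png",cv2.resize(f[80:230,230:430],(800,600),interpolation=cv2.INTER_CUBIC))
st=get_state();print(proj(s,[st["tool_pos"]]),st["tool_pos"],st["contact_force"])
E
```

```text
clock: 3.85
tool_pos: [0.5391, 0.2075, 0.1136]
eef_rot: [0.999, 0.041, 0.0, -0.0]
contact_force: [-0.2, 0.2, -1.1]
opening: 0.679
finger_force: 0.0
[[318.62912601 163.91212929]] [0.53919525 0.20764744 0.11383111] [-0.55104693  1.28772042 -0.38279656]
```

View pics/g.png

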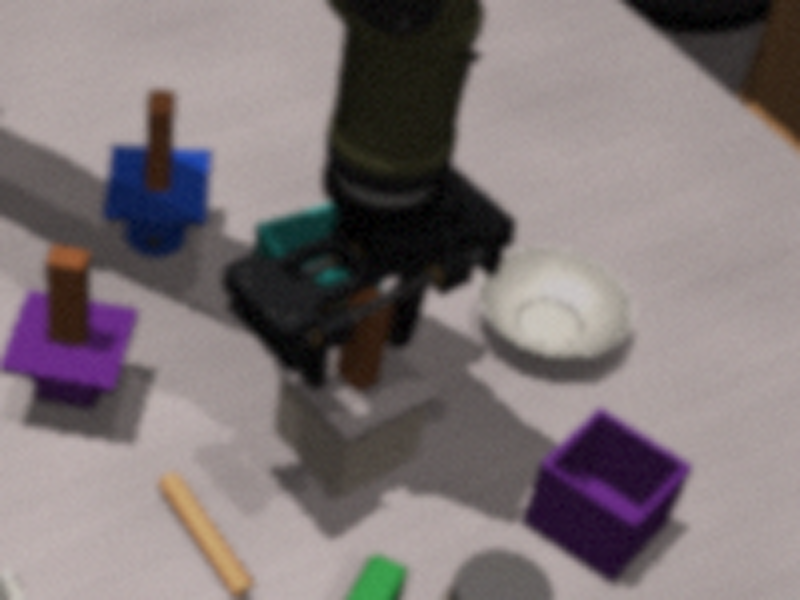

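The handle stands between the fingers, at about (365,340) in the crop. I'll centre on it and close.

```bash
python3 -m jog '[[[-0.001,-0.005,0.003,0,0,0],[0,0,0,0,0,0]]]'
python3 -m jog '[[[0,0,0,0,0,0],[0,0,0,0,0,0],[0,0,0,0,0,0],[0,0,0,0,0,0],[0,0,0,0,0,0],[0,0,0,0,0,0]]]' 0.0 55
```

```text
clock: 4.15
tool_pos: [0.5372, 0.2133, 0.1105]
eef_rot: [0.999, 0.042, 0.0, -0.0]
contact_force: [0.4, -0.1, 0.1]
opening: 0.683
finger_force: 0.0
clock: 4.9
tool_pos: [0.5376, 0.2127, 0.1104]
eef_rot: [0.999, 0.041, 0.0, -0.0]
contact_force: [-0.1, 0.5, 0.8]
opening: 0.227
finger_force: 55.0
```

```bash
python3 -m jog '[[[0,0,-0.01,0,0,0],[0,0,-0.02,0,0,0],[0,0,-0.03,0,0,0],[0,0,-0.03,0,0,0],[0,0,-0.03,0,0,0],[0,0,0,0,0,0],[0,0,0,0,0,0]]]'
python3 - <<'E'
from h import *
st=get_state();r=R.from_quat(st["eef_rot"]);print(r.as_matrix().round(4))
print("dtool",r.inv().apply(np.array([.5771,-.0812,.2])-st["tool_pos"]).round(4), st["contact_force"],st["moment"],"rotz to -6deg",np.arctan2(r.as_matrix()[1,0],r.as_matrix()[0,0])+np.radians(6))
E
```

```text
clock: 5.78
tool_pos: [0.5365, 0.2118, 0.2293]
eef_rot: [0.999, 0.041, -0.001, 0.001]
contact_force: [-1.2, -1.0, -5.1]
opening: 0.22
finger_force: 55.0
[[ 0.9966  0.0827 -0.0022]
 [ 0.0826 -0.9966 -0.0013]
 [-0.0023  0.0011 -1.    ]]
dtool [0.0163 0.2954 0.0296] [-1.24640294 -0.98848166 -5.06110107] [0.00104831 0.01874195 0.00266282] rotz to -6deg 0.1874622238037994
```

```bash
python3 -m jog '[[[0.002,0.03,0,0,0,0],[0.0025,0.04,0,0,0,0],[0.0025,0.045,0,0,0,0],[0.0025,0.045,0,0,0,0],[0.0025,0.045,0,0,0,0],[0.0025,0.045,0,0,0,0],[0.002,0.03,0.01,0,0,0],[0,0.015,0.01,0,0,0.08],[0,0,0.02,0,0,0.107],[0,0,0.01,0,0,0],[0,0,0,0,0,0],[0,0,0,0,0,0]]]'
python3 - <<'E'
from h import *
st=get_state();r=R.from_quat(st["eef_rot"]);M=r.as_matrix();print(M.round(4))
print("dtool",r.inv().apply(np.array([.5771,-.0812,.15])-st["tool_pos"]).round(4),st["tool_pos"], st["contact_force"],"yaw",np.degrees(np.arctan2(M[1,0],M[0,0])))
s=snapshot("scene");f=s["frame"][:,:,::-1]
cv2.imwrite("pics/f.png",cv2.resize(f[160:310,130:330],(800,600),interpolation=cv2.INTER_CUBIC))
# frame outline + slat line prediction
E
```

```text
clock: 7.28
tool_pos: [0.5787, -0.0795, 0.1808]
eef_rot: [0.999, -0.051, 0.0, -0.0]
contact_force: [-0.6, 0.5, -4.2]
opening: 0.222
finger_force: 55.0
[[ 9.947e-01 -1.026e-01  7.000e-04]
 [-1.026e-01 -9.947e-01  2.000e-04]
 [ 7.000e-04 -3.000e-04 -1.000e+00]]
dtool [-0.0014  0.0018  0.0308] [ 0.5786764  -0.07952604  0.1807631 ] [-0.55547541  0.47732669 -4.1686636 ] yaw -5.888048625487683
```

View pics/f.png

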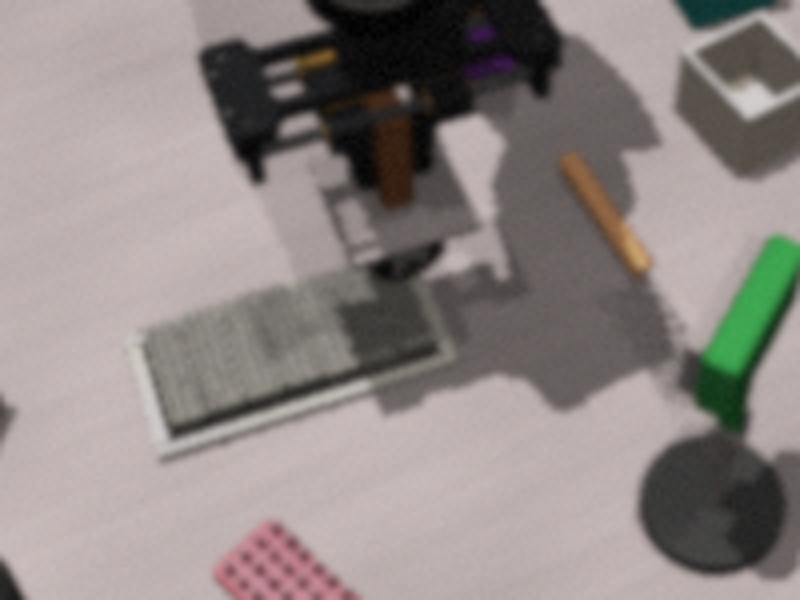

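The roller hangs upright above the near end of the sheet, with the wheel at about (405,262) in the crop. I'll lower it by force.

```bash
python3 -m jog '[[[-0.0014,0.0018,0.02,0,0,0],[0,0,0.015,0,0,0],[0,0,0.01,0,0,0],[0,0,0,0,0,0],[0,0,0,0,0,0]]]'
python3 -m jog '[[[0,0,0.002,0,0,0],[0,0,0.002,0,0,0],[0,0,0.001,0,0,0],[0,0,0,0,0,0]]]'
```

```text
clock: 7.95
tool_pos: [0.5772, -0.0818, 0.1358]
eef_rot: [0.999, -0.052, 0.001, 0.0]
contact_force: [0.2, -0.8, -4.3]
opening: 0.225
finger_force: 55.0
clock: 8.45
tool_pos: [0.5767, -0.0819, 0.1304]
eef_rot: [0.999, -0.052, -0.0, 0.0]
contact_force: [-0.6, -0.2, -3.6]
opening: 0.223
finger_force: 55.0
```

```bash
python3 -m jog '[[[0,0,0.001,0,0,0],[0,0,0.001,0,0,0],[0,0,0.001,0,0,0],[0,0,0,0,0,0]]]'
```

```text
clock: 8.95
tool_pos: [0.5768, -0.0819, 0.1279]
eef_rot: [0.999, -0.052, 0.0, 0.0]
contact_force: [-1.8, -0.4, 2.1]
opening: 0.223
finger_force: 55.0
```

```bash
python3 -m jog '[[[0,0,0.001,0,0,0],[0,0,0.001,0,0,0],[0,0,0,0,0,0]]]'
```

```text
clock: 9.32
tool_pos: [0.5769, -0.0819, 0.1255]
eef_rot: [0.999, -0.052, 0.0, 0.0]
contact_force: [-1.6, 0.4, 3.4]
opening: 0.224
finger_force: 55.0
```

```bash
python3 -m jog '[[[0,0,0.001,0,0,0],[0,0,0.0005,0,0,0],[0,0,0,0,0,0]]]'
```

```text
clock: 9.7
tool_pos: [0.5769, -0.0819, 0.1246]
eef_rot: [0.999, -0.052, 0.0, 0.0]
contact_force: [-1.7, 0.8, 7.7]
opening: 0.223
finger_force: 55.0
```

About 12 N net is now on slat one. I'll roll in short typed moves, with a guard that stops the chain when the force leaves the band.

```bash
cat > chk.py <<'E'
from h import *
import sys
st=get_state();F=np.array(st["contact_force"])-[-.5,0,-4.2];p=np.array(st["tool_pos"])
d=(p[:2]-[.5693,-.1558]);s=d@[.1045,.9945];c=d@[.9945,-.1045]
M=R.from_quat(st["eef_rot"]).as_matrix()
print("s %.1f c %.1f z %.2f F %s |F| %.1f tilt %.3f %.3f t %.1f"%(s*1e3,c*1e3,p[2]*1e3,F.round(1),np.linalg.norm(F),M[0,2],M[1,2],st["clock"]))
sys.exit(not(9<F[2]<15 and np.linalg.norm(F)<17))
E
J="python3 -m jog"; C="python3 chk.py"
python3 chk.py && python3 -m jog '[[[0,0.0015,0,0,0,0],[0,0.0015,0,0,0,0]]]' >/dev/null && $C && python3 -m jog '[[[0,0.0015,0,0,0,0],[0,0.0015,0,0,0,0]]]' >/dev/null && $C
```

```text
s 74.3 c -0.2 z 124.60 F [-1.2  0.8 11.9] |F| 12.0 tilt 0.001 -0.000 t 9.7
s 71.5 c -0.1 z 124.60 F [-1.2  1.6 13.5] |F| 13.7 tilt 0.001 0.000 t 9.9
s 70.1 c -0.1 z 124.61 F [-1.9  3.6 13.3] |F| 13.9 tilt 0.001 0.002 t 10.2
```

```bash
C="python3 chk.py"
python3 -m jog '[[[0,0.0015,0,0,0,0],[0,0.0015,0,0,0,0]]]' >/dev/null && $C && python3 -m jog '[[[0,0.0015,0,0,0,0],[0,0.0015,0,0,0,0]]]' >/dev/null && $C&& python3 -m jog '[[[0,0.0015,0,0,0,0],[0,0.0015,0,0,0,0]]]' >/dev/null && $C&& python3 -m jog '[[[0,0.0015,0,0,0,0],[0,0.0015,0,0,0,0]]]' >/dev/null && $C
```

```text
s 66.9 c -0.1 z 124.65 F [-0.8  2.4 12.6] |F| 12.9 tilt 0.001 0.002 t 10.4
s 63.0 c -0.1 z 124.61 F [-1.7  1.5 13. ] |F| 13.2 tilt 0.001 0.001 t 10.7
s 59.2 c -0.1 z 124.31 F [-0.6  0.   8.9] |F| 8.9 tilt 0.001 -0.000 t 10.9
```

```bash
C="python3 chk.py"
python3 -m jog '[[[0,0.001,0.0006,0,0,0],[0,0.001,0,0,0,0]]]' >/dev/null && $C ; python3 -m jog '[[[0,0.001,0.0004,0,0,0],[0,0.001,0,0,0,0]]]' >/dev/null && $C
```

```text
s 56.7 c -0.1 z 123.77 F [-0.7 -1.4  9.1] |F| 9.3 tilt 0.001 -0.001 t 11.2
s 55.1 c -0.1 z 123.48 F [-1.5  1.1 11.8] |F| 11.9 tilt 0.001 -0.000 t 11.4
```

```bash
C="python3 chk.py"
python3 -m jog '[[[0,0.0015,0.0002,0,0,0],[0,0.0015,0,0,0,0]]]' >/dev/null && $C && python3 -m jog '[[[0,0.0015,0,0,0,0],[0,0.0015,0,0,0,0]]]' >/dev/null && $C&& python3 -m jog '[[[0,0.0015,0,0,0,0],[0,0.0015,0,0,0,0]]]' >/dev/null && $C&& python3 -m jog '[[[0,0.0015,0,0,0,0],[0,0.0015,0,0,0,0]]]' >/dev/null && $C
```

```text
s 52.4 c -0.1 z 123.34 F [-0.9  0.4 12.6] |F| 12.6 tilt 0.001 -0.000 t 11.7
s 49.3 c -0.1 z 123.36 F [-2.2  0.2 11.5] |F| 11.7 tilt 0.001 -0.000 t 11.9
s 47.4 c -0.1 z 123.35 F [-1.7  3.4 12.2] |F| 12.8 tilt 0.001 0.001 t 12.2
s 45.4 c -0.0 z 123.37 F [-2.1  3.3 13.1] |F| 13.7 tilt 0.001 0.002 t 12.4
```

```bash
C="python3 chk.py"
python3 -m jog '[[[0,0.0015,0,0,0,0],[0,0.0015,0,0,0,0]]]' >/dev/null && $C && python3 -m jog '[[[0,0.0015,0,0,0,0],[0,0.0015,0,0,0,0]]]' >/dev/null && $C&& python3 -m jog '[[[0,0.0015,0,0,0,0],[0,0.0015,0,0,0,0]]]' >/dev/null && $C&& python3 -m jog '[[[0,0.0015,0,0,0,0],[0,0.0015,0,0,0,0]]]' >/dev/null && $C
```

```text
s 41.8 c -0.0 z 123.38 F [-1.7  2.5 13.1] |F| 13.4 tilt 0.001 0.002 t 12.7
s 37.9 c -0.1 z 123.35 F [-0.7  0.4 11.5] |F| 11.6 tilt 0.001 0.001 t 12.9
s 34.1 c -0.1 z 123.09 F [-0.5 -0.  10.1] |F| 10.1 tilt 0.001 -0.000 t 13.2
s 31.3 c -0.1 z 122.97 F [-0.9  0.4  8.9] |F| 9.0 tilt 0.001 -0.000 t 13.4
```

```bash
C="python3 chk.py"
python3 -m jog '[[[0,0.001,0.0006,0,0,0],[0,0.001,0,0,0,0]]]' >/dev/null && $C ; python3 -m jog '[[[0,0.001,0.0003,0,0,0],[0,0.001,0,0,0,0]]]' >/dev/null && $C && python3 -m jog '[[[0,0.001,0.0002,0,0,0],[0,0.001,0,0,0,0]]]' >/dev/null && $C && python3 -m jog '[[[0,0.001,0,0,0,0],[0,0.001,0,0,0,0]]]' >/dev/null && $C
```

```text
s 29.2 c -0.0 z 122.66 F [-1.8  0.8 12. ] |F| 12.2 tilt 0.001 -0.000 t 13.7
s 27.4 c -0.0 z 122.62 F [-1.8  1.9 14.2] |F| 14.4 tilt 0.001 -0.000 t 13.9
s 26.9 c 0.0 z 122.59 F [-1.5  3.4 15.8] |F| 16.3 tilt 0.001 0.002 t 14.2
```

```bash
C="python3 chk.py"
python3 -m jog '[[[0,0.0015,-0.0005,0,0,0],[0,0.0015,0,0,0,0]]]' >/dev/null && $C && python3 -m jog '[[[0,0.0015,0,0,0,0],[0,0.0015,0,0,0,0]]]' >/dev/null && $C&& python3 -m jog '[[[0,0.0015,0,0,0,0],[0,0.0015,0,0,0,0]]]' >/dev/null && $C&& python3 -m jog '[[[0,0.0015,0,0,0,0],[0,0.0015,0,0,0,0]]]' >/dev/null && $C
```

```text
s 25.8 c 0.1 z 122.66 F [-1.9  7.3 12. ] |F| 14.1 tilt 0.001 0.004 t 14.4
s 22.9 c 0.1 z 122.64 F [-1.2  4.8 12.6] |F| 13.6 tilt 0.001 0.004 t 14.7
s 19.8 c 0.1 z 122.80 F [-1.6  7.2 16. ] |F| 17.6 tilt 0.001 0.004 t 14.9
```

```bash
C="python3 chk.py"
python3 -m jog '[[[0,0.0005,-0.0008,0,0,0],[0,0.001,0,0,0,0]]]' >/dev/null && $C && python3 -m jog '[[[0,0.001,-0.0003,0,0,0],[0,0.001,0,0,0,0]]]' >/dev/null && $C&& python3 -m jog '[[[0,0.001,-0.0003,0,0,0],[0,0.001,0,0,0,0]]]' >/dev/null && $C
```

```text
s 17.5 c 0.1 z 123.66 F [-2.5  5.8 14.6] |F| 15.9 tilt 0.001 0.003 t 15.2
s 14.7 c 0.1 z 124.21 F [-2.2  2.3 16. ] |F| 16.3 tilt 0.001 0.002 t 15.4
```

```bash
C="python3 chk.py"
python3 -m jog '[[[0,0.001,-0.0008,0,0,0],[0,0.001,0,0,0,0]]]' >/dev/null && $C && python3 -m jog '[[[0,0.001,-0.0001,0,0,0],[0,0.001,0,0,0,0]]]' >/dev/null && $C&& python3 -m jog '[[[0,0.001,0,0,0,0],[0,0.001,0,0,0,0]]]' >/dev/null && $C
```

```text
s 11.2 c 0.1 z 124.66 F [-1.   0.9 11.6] |F| 11.7 tilt 0.001 0.000 t 15.7
s 8.7 c 0.0 z 124.68 F [-1.6  1.  11.2] |F| 11.3 tilt 0.001 -0.000 t 15.9
s 6.7 c 0.0 z 124.69 F [-1.7  1.6 12.7] |F| 12.9 tilt 0.001 -0.000 t 16.2
```

```bash
C="python3 chk.py"
python3 -m jog '[[[0,0.0015,0,0,0,0],[0,0.0015,0,0,0,0]]]' >/dev/null && $C && python3 -m jog '[[[0,0.0015,0,0,0,0],[0,0.0015,0,0,0,0]]]' >/dev/null && $C&& python3 -m jog '[[[0,0.0015,0,0,0,0],[0,0.0015,0,0,0,0]]]' >/dev/null && $C&& python3 -m jog '[[[0,0.0015,0,0,0,0],[0,0.0015,0,0,0,0]]]' >/dev/null && $C&& python3 -m jog '[[[0,0.0015,0,0,0,0],[0,0.0015,0,0,0,0]]]' >/dev/null && $C
```

```text
s 3.7 c 0.1 z 124.71 F [-1.2  0.4 11. ] |F| 11.0 tilt 0.001 -0.000 t 16.4
s 0.7 c 0.1 z 124.73 F [-1.4  0.4 10.7] |F| 10.8 tilt 0.001 -0.000 t 16.7
s -1.5 c 0.1 z 124.72 F [-1.3  3.1 12.1] |F| 12.5 tilt 0.001 0.001 t 16.9
s -2.9 c 0.1 z 124.73 F [-0.2  5.  12.6] |F| 13.6 tilt 0.001 0.003 t 17.2
s -6.2 c 0.1 z 124.73 F [-1.6  4.1 13.1] |F| 13.8 tilt 0.001 0.002 t 17.4
```

```bash
C="python3 chk.py"
python3 -m jog '[[[0,0.0015,0,0,0,0],[0,0.0015,0,0,0,0]]]' >/dev/null && $C && python3 -m jog '[[[0,0.0015,0,0,0,0],[0,0.0015,0,0,0,0]]]' >/dev/null && $C&& python3 -m jog '[[[0,0.001,0,0,0,0],[0,0.001,0,0,0,0]]]' >/dev/null && $C&& python3 -m jog '[[[0,0.001,0,0,0,0],[0,0.001,0,0,0,0]]]' >/dev/null && $C&& python3 -m jog '[[[0,0.001,0,0,0,0],[0,0.001,0,0,0,0]]]' >/dev/null && $C
```

```text
s -10.3 c 0.1 z 124.74 F [-1.3  1.5 12.6] |F| 12.7 tilt 0.001 0.001 t 17.7
s -14.0 c 0.1 z 124.73 F [-1.7  0.9 12. ] |F| 12.2 tilt 0.001 -0.000 t 17.9
s -16.3 c 0.1 z 124.70 F [-1.2  0.6 11.8] |F| 11.9 tilt 0.001 -0.000 t 18.2
s -18.3 c 0.1 z 124.70 F [-1.   0.5 11.9] |F| 12.0 tilt 0.001 -0.000 t 18.4
s -20.4 c 0.1 z 124.69 F [-1.1  0.  10.9] |F| 10.9 tilt 0.001 -0.000 t 18.7
```

```bash
C="python3 chk.py"
python3 -m jog '[[[0,0.0015,0.0001,0,0,0],[0,0.0015,0,0,0,0]]]' >/dev/null && $C && python3 -m jog '[[[0,0.0015,0,0,0,0],[0,0.0015,0,0,0,0]]]' >/dev/null && $C&& python3 -m jog '[[[0,0.0015,0,0,0,0],[0,0.0015,0,0,0,0]]]' >/dev/null && $C&& python3 -m jog '[[[0,0.0015,0,0,0,0],[0,0.0015,0,0,0,0]]]' >/dev/null && $C&& python3 -m jog '[[[0,0.0015,0,0,0,0],[0,0.0015,0,0,0,0]]]' >/dev/null && $C
```

```text
s -23.4 c 0.1 z 124.65 F [-0.7  0.8 11.7] |F| 11.8 tilt 0.001 -0.000 t 18.9
s -25.9 c 0.1 z 124.65 F [-0.   2.2 12.4] |F| 12.6 tilt 0.001 0.000 t 19.2
s -27.0 c 0.2 z 124.69 F [-0.5  4.5 13.4] |F| 14.1 tilt 0.001 0.003 t 19.4
s -30.0 c 0.2 z 124.68 F [-0.9  2.8 13.5] |F| 13.8 tilt 0.001 0.003 t 19.7
s -34.0 c 0.2 z 124.67 F [-0.7  2.  12.7] |F| 12.9 tilt 0.001 0.001 t 19.9
```

```bash
C="python3 chk.py"
python3 -m jog '[[[0,0.001,0,0,0,0],[0,0.001,0,0,0,0]]]' >/dev/null && $C && python3 -m jog '[[[0,0.001,0,0,0,0],[0,0.001,0,0,0,0]]]' >/dev/null && $C&& python3 -m jog '[[[0,0.001,0,0,0,0],[0,0.001,0,0,0,0]]]' >/dev/null && $C&& python3 -m jog '[[[0,0.001,0,0,0,0],[0,0.001,0,0,0,0]]]' >/dev/null && $C&& python3 -m jog '[[[0,0.001,0,0,0,0],[0,0.001,0,0,0,0]]]' >/dev/null && $C
```

```text
s -36.5 c 0.2 z 124.72 F [-2.9  0.6 13.2] |F| 13.6 tilt 0.001 0.001 t 20.2
s -39.0 c 0.2 z 124.82 F [-1.5  0.7 13.6] |F| 13.7 tilt 0.001 -0.000 t 20.4
s -41.4 c 0.1 z 124.83 F [-1.3  0.7 13.1] |F| 13.2 tilt 0.001 -0.001 t 20.7
s -43.5 c 0.1 z 124.84 F [-2.1 -0.1 13.7] |F| 13.9 tilt 0.001 -0.001 t 20.9
s -45.4 c 0.2 z 124.84 F [-0.8  0.5 13.6] |F| 13.6 tilt 0.001 -0.001 t 21.2
```

```bash
C="python3 chk.py"
python3 -m jog '[[[0,0.0015,-0.0002,0,0,0],[0,0.0015,0,0,0,0]]]' >/dev/null && $C && python3 -m jog '[[[0,0.0015,0,0,0,0],[0,0.0015,0,0,0,0]]]' >/dev/null && $C&& python3 -m jog '[[[0,0.0015,0,0,0,0],[0,0.0015,0,0,0,0]]]' >/dev/null && $C&& python3 -m jog '[[[0,0.001,0,0,0,0],[0,0.001,0,0,0,0]]]' >/dev/null && $C&& python3 -m jog '[[[0,0.001,0,0,0,0],[0,0.001,0,0,0,0]]]' >/dev/null && $C&& python3 -m jog '[[[0,0.001,0,0,0,0],[0,0.001,0,0,0,0]]]' >/dev/null && $C
```

```text
s -48.4 c 0.1 z 124.86 F [-0.6  0.2 12.1] |F| 12.1 tilt 0.001 -0.001 t 21.4
s -51.4 c 0.2 z 124.89 F [-1.2  0.3 11.7] |F| 11.8 tilt 0.001 -0.001 t 21.7
s -54.4 c 0.1 z 124.87 F [-0.9  1.  12. ] |F| 12.1 tilt 0.001 -0.000 t 21.9
s -55.1 c 0.2 z 124.91 F [-1.   2.7 13.1] |F| 13.4 tilt 0.001 0.001 t 22.2
s -56.9 c 0.2 z 124.91 F [-1.1  2.5 14.3] |F| 14.6 tilt 0.001 0.001 t 22.4
s -59.3 c 0.2 z 124.90 F [-0.8  1.8 12.1] |F| 12.3 tilt 0.001 0.001 t 22.7
```

```bash
C="python3 chk.py"
python3 -m jog '[[[0,0.001,0,0,0,0],[0,0.001,0,0,0,0]]]' >/dev/null && $C && python3 -m jog '[[[0,0.001,0,0,0,0],[0,0.001,0,0,0,0]]]' >/dev/null && $C&& python3 -m jog '[[[0,0.001,0,0,0,0],[0,0.001,0,0,0,0]]]' >/dev/null && $C&& python3 -m jog '[[[0,0.001,0,0,0,0],[0,0.001,0,0,0,0]]]' >/dev/null && $C&& python3 -m jog '[[[0,0.001,0,0,0,0],[0,0.001,0,0,0,0]]]' >/dev/null && $C&& python3 -m jog '[[[0,0.001,0,0,0,0],[0,0.001,0,0,0,0]]]' >/dev/null && $C
```

```text
s -61.9 c 0.2 z 124.88 F [-1.4  0.3 11.8] |F| 11.9 tilt 0.001 0.000 t 22.9
s -64.5 c 0.2 z 124.74 F [-0.8  0.5 10.6] |F| 10.7 tilt 0.001 -0.001 t 23.2
s -66.5 c 0.1 z 124.51 F [-0.8  0.6  7.5] |F| 7.6 tilt 0.001 -0.001 t 23.4
```

```bash
C="python3 chk.py"
python3 -m jog '[[[0,0.001,0.0007,0,0,0],[0,0.001,0,0,0,0]]]' >/dev/null ; $C ; python3 -m jog '[[[0,0.001,0.0005,0,0,0],[0,0.001,0,0,0,0]]]' >/dev/null ; $C
```

```text
s -68.8 c 0.1 z 123.89 F [-1.1 -0.1  8.8] |F| 8.9 tilt 0.001 -0.001 t 23.7
s -70.5 c 0.1 z 123.42 F [-0.8 -0.2 10.2] |F| 10.2 tilt 0.001 -0.001 t 23.9
```

```bash
C="python3 chk.py"
python3 -m jog '[[[0,0.001,0.0004,0,0,0],[0,0.001,0,0,0,0]]]' >/dev/null ; $C && python3 -m jog '[[[0,0.001,0.0002,0,0,0],[0,0.001,0,0,0,0]]]' >/dev/null && $C&& python3 -m jog '[[[0,0.001,0.0001,0,0,0],[0,0.001,0,0,0,0]]]' >/dev/null && $C&& python3 -m jog '[[[0,0.001,0,0,0,0],[0,0.001,0,0,0,0]]]' >/dev/null && $C
```

```text
s -72.4 c 0.2 z 123.21 F [-0.8 -0.3 12.4] |F| 12.4 tilt 0.001 -0.000 t 24.2
s -74.4 c 0.2 z 123.16 F [-1.   0.9 12.9] |F| 13.0 tilt 0.001 -0.001 t 24.4
s -76.4 c 0.2 z 123.16 F [-0.8 -0.2 13.7] |F| 13.7 tilt 0.001 -0.001 t 24.7
s -78.4 c 0.2 z 123.13 F [-1.1  0.7 13.6] |F| 13.6 tilt 0.001 -0.001 t 24.9
```

Every slat shows a flat, firm z under 11–16 N, so all seven are seated. I'll lift off and look at the empty rest.

```bash
python3 -m jog '[[[0,0,-0.005,0,0,0],[0,0,-0.02,0,0,0],[0,0,-0.03,0,0,0],[0,0,-0.03,0,0,0],[0,0,-0.02,0,0,0],[0,0,0,0,0,-0.09],[0,0,0,0,0,-0.097],[0,0,0,0,0,0]]]'
python3 - <<'E'
from h import *
import pickle
st=get_state();r=R.from_quat(st["eef_rot"]);M=r.as_matrix()
print(st["tool_pos"],"yaw",np.degrees(np.arctan2(M[1,0],M[0,0])),M[:,2],"dtool",r.inv().apply(np.array([.5376,.2127,.228])-st["tool_pos"]).round(4))
s=snapshot("top");pickle.dump(s,open("top2.pkl","wb"));f=s["frame"][:,:,::-1]
a=cv2.resize(f[172:222,145:195],(400,400),interpolation=cv2.INTER_CUBIC)
t=snapshot("scene");pickle.dump(t,open("scene2.pkl","wb"));g=t["frame"][:,:,::-1]
b=cv2.resize(g[145:215,290:360],(400,400),interpolation=cv2.INTER_CUBIC)
cv2.imwrite("pics/rest.png",np.hstack([a,b]))
E
```

```text
clock: 25.95
tool_pos: [0.5603, -0.2332, 0.2264]
eef_rot: [0.999, 0.041, -0.001, -0.001]
contact_force: [-0.3, 0.2, -4.3]
opening: 0.222
finger_force: 55.0
[ 0.56033301 -0.23323834  0.22637643] yaw 4.7007777317022725 [-1.52354909e-03  9.73456645e-04 -9.99998366e-01] dtool [ 0.0139 -0.4463 -0.0012]
```

View pics/rest.png

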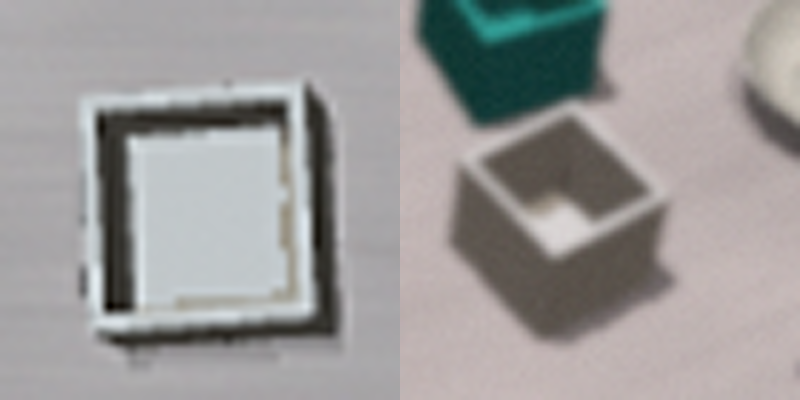

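The empty rest's outer rim corners in the ×8 crop are about (82,102), (304,84), (318,315) and (97,327).

```bash
python3 - <<'E'
from h import *
import pickle
s=pickle.load(open("top2.pkl","rb"))
P=np.array([at(s,((x+.5)/8-.5+145,(y+.5)/8-.5+172),.066)[:2] for x,y in [(82,102),(304,84),(318,315),(97,327)]])
e=np.roll(P,-1,0)-P
print(P.mean(0),np.linalg.norm(e,axis=1),np.degrees(np.arctan2(e[:,1],e[:,0])))
E
python3 -m jog '[[[0.001,-0.025,0,0,0,0],[0.001,-0.04,0,0,0,0],[0.001,-0.05,0,0,0,0],[0.002,-0.05,0,0,0,0],[0.002,-0.05,0,0,0,0],[0.002,-0.05,0,0,0,0],[0.002,-0.05,0,0,0,0],[0.001,-0.05,0,0,0,0],[0.001,-0.05,0,0,0,0],[0.001,-0.03,0,0,0,0],[0,0,0,0,0,0],[0,0,0,0,0,0]]]'
python3 - <<'E'
from h import *
st=get_state();r=R.from_quat(st["eef_rot"]);M=r.as_matrix()
print("yaw",np.degrees(np.arctan2(M[1,0],M[0,0])),M[:,2],"dtool",r.inv().apply(np.array([.5376,.2127,.1604])-st["tool_pos"]).round(4),st["contact_force"])
E
```

```text
[0.53770241 0.21226792] [0.07111051 0.07463936 0.07015344 0.07263728] [ -84.14939735 -174.46943629   94.21437294    6.29924161]
clock: 27.55
tool_pos: [0.538, 0.2099, 0.227]
eef_rot: [0.999, 0.041, -0.0, 0.001]
contact_force: [-0.0, -0.1, -4.1]
opening: 0.222
finger_force: 55.0
yaw 4.667754817500826 [-3.89944096e-04 -1.61157886e-03 -9.99998625e-01] dtool [-0.0001 -0.0029  0.0666] [-0.02103015 -0.09042675 -4.11386709]
```

The rest centre measures (0.5377, 0.2123), which agrees with the pose at the grasp. Descending.

```bash
python3 -m jog '[[[0,-0.0029,0.02,0,0,0],[0,0,0.02,0,0,0],[0,0,0.01,0,0,0],[0,0,0,0,0,0],[0,0,0,0,0,0]]]'
python3 - <<'E'
from h import *
st=get_state();r=R.from_quat(st["eef_rot"]);print("dtool",r.inv().apply(np.array([.5377,.2125,.1104])-st["tool_pos"]).round(4),st["contact_force"])
s=snapshot("scene");f=s["frame"][:,:,::-1]
cv2.imwrite("pics/d.png",cv2.resize(f[100:200,260:400],(800,571),interpolation=cv2.INTER_CUBIC))
E
```

```text
clock: 28.18
tool_pos: [0.5384, 0.2137, 0.178]
eef_rot: [0.999, 0.041, 0.001, -0.0]
contact_force: [-0.5, -0.6, -3.9]
opening: 0.223
finger_force: 55.0
dtool [-0.0009  0.0012  0.0676] [-0.53743682 -0.64524001 -3.93287862]
```

View pics/d.png

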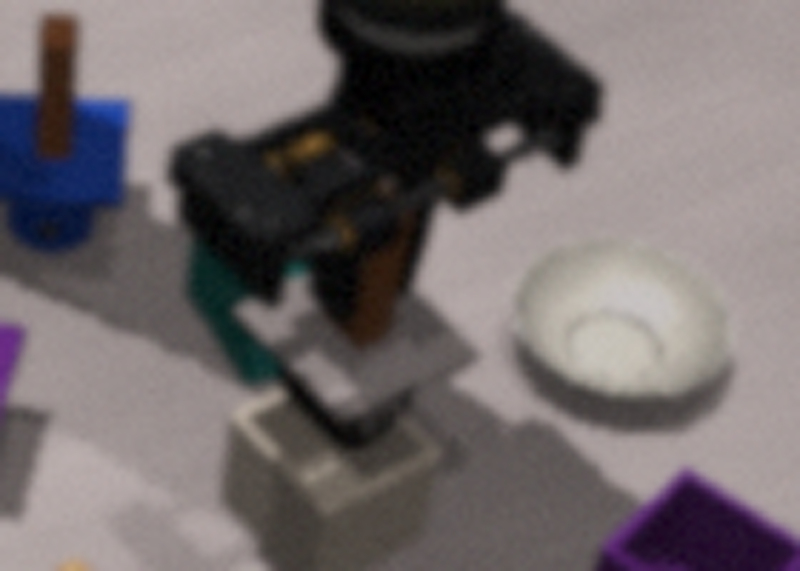

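The wheel hangs over the opening at about (360,425). I'll lower it gently with the small correction.

```bash
python3 -m jog '[[[-0.0009,0.0012,0.005,0,0,0],[0,0,0.006,0,0,0],[0,0,0.006,0,0,0],[0,0,0.003,0,0,0],[0,0,0,0,0,0]]]' && python3 chk.py
python3 - <<'E'
from plant import *
import sys; sys.exit(get_state()["contact_force"][2]>0)
E
[ $? = 0 ] && python3 -m jog '[[[0,0,0.008,0,0,0],[0,0,0.01,0,0,0],[0,0,0.01,0,0,0],[0,0,0.008,0,0,0],[0,0,0.005,0,0,0],[0,0,0.003,0,0,0],[0,0,0,0,0,0]]]'
```

```text
clock: 28.85
tool_pos: [0.5368, 0.2127, 0.1569]
eef_rot: [0.999, 0.041, -0.0, 0.0]
contact_force: [0.3, 0.7, -3.4]
opening: 0.225
finger_force: 55.0
s 363.1 c -70.8 z 156.93 F [0.8 0.7 0.8] |F| 1.3 tilt -0.001 -0.000 t 28.9False
```

```bash
python3 -m jog '[[[0.0005,0,0.006,0,0,0],[0,0,0.008,0,0,0],[0,0,0.008,0,0,0],[0,0,0.006,0,0,0],[0,0,0.005,0,0,0],[0,0,0,0,0,0]]]'
```

```text
clock: 29.6
tool_pos: [0.5372, 0.2127, 0.1239]
eef_rot: [0.999, 0.041, -0.0, 0.0]
contact_force: [0.1, -0.3, -3.2]
opening: 0.224
finger_force: 55.0
```

```bash
python3 -m jog '[[[0,0,0.005,0,0,0],[0,0,0.004,0,0,0],[0,0,0.002,0,0,0],[0,0,0,0,0,0],[0,0,0,0,0,0]]]'
```

```text
clock: 30.22
tool_pos: [0.5375, 0.2128, 0.1134]
eef_rot: [0.999, 0.041, 0.0, -0.0]
contact_force: [-0.3, 0.1, -4.3]
opening: 0.229
finger_force: 55.0
```

```bash
python3 -m jog '[[[0,0,0.001,0,0,0],[0,0,0.001,0,0,0],[0,0,0.001,0,0,0],[0,0,0,0,0,0],[0,0,0,0,0,0]]]'
```

```text
clock: 30.85
tool_pos: [0.5375, 0.2128, 0.1105]
eef_rot: [0.999, 0.041, 0.0, 0.0]
contact_force: [-0.1, -0.4, -0.7]
opening: 0.226
finger_force: 55.0
```

The rim now takes the weight at the expected height, so I'll release and retreat.

```bash
python3 -m jog '[[[0,0,0,0,0,0],[0,0,0,0,0,0],[0,0,0,0,0,0],[0,0,0,0,0,0],[0,0,0,0,0,0]]]' 0.06 && python3 -m jog '[[[0,0,-0.005,0,0,0],[0,0,-0.015,0,0,0],[0,0,-0.03,0,0,0],[0,0,-0.04,0,0,0],[0,0,-0.04,0,0,0],[0,0.05,-0.02,0,0,0],[0,0.05,0,0,0,0],[0,0.05,0,0,0,0],[0,0.05,0,0,0,0],[0,0.05,0,0,0,0],[0,0.03,0,0,0,0],[0,0,0,0,0,0]]]'
python3 - <<'E'
from h import *
s=snapshot("top");f=s["frame"][:,:,::-1]
t=snapshot("scene");g=t["frame"][:,:,::-1]
a=cv2.resize(f[172:222,145:195],(400,400),interpolation=cv2.INTER_CUBIC)
b=cv2.resize(g[130:230,290:390],(400,400),interpolation=cv2.INTER_CUBIC)
cv2.imwrite("pics/end.png",np.hstack([a,b]))
E
```

```text
clock: 31.48
tool_pos: [0.5375, 0.2128, 0.1103]
eef_rot: [0.999, 0.041, 0.0, 0.0]
contact_force: [-0.3, 0.3, -0.3]
opening: 0.679
finger_force: 0.0
clock: 32.98
tool_pos: [0.5605, -0.0697, 0.2613]
eef_rot: [0.999, 0.039, 0.0, 0.001]
contact_force: [0.6, 0.7, 0.3]
opening: 0.685
finger_force: 0.0
```

View pics/end.png

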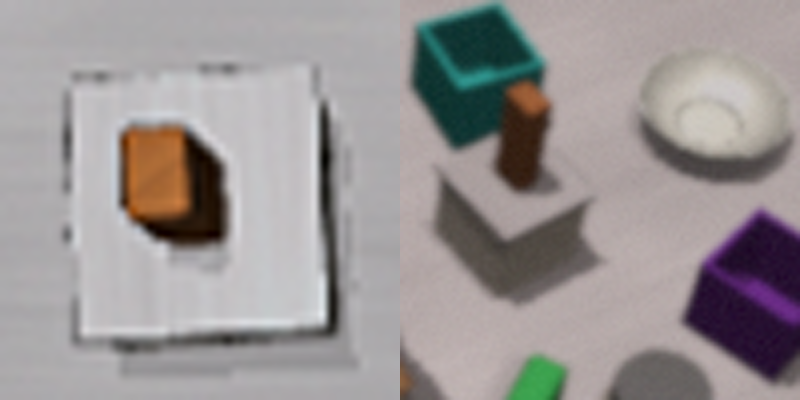

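The roller stands in its rest just as it did at the start: plate corners at (70,78) to (330,330), flat on the rim. Handing in.

```bash
python3 -c "
from plant import *
print(finish_job())"
```

```text
the job is handed in; nothing more can be done
None
```

I rolled the sheet end to end and handed the job in at about 33 s: by force and height readings all seven slats are seated (roller load mostly 9–16 N, peak reading about 18 N), and the last picture shows the roller flat in its rest and released; the hand-in returned no verdict.

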